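# Set out the miniature-garden ornaments on their stands

## Task

Pick the four little garden ornaments out of the things on the bench and set each one upright in the middle of its own round stand: the dolphin on the blue one, the gull on the yellow one, the toadstool house on the green one and the lighthouse on the dark grey one. Leave the clay pot and the strip of pavers where they are.

Things in the scene. Friction and masses are not known exactly. Their poses are not given: they have to be found in the camera images.
- dolphin: loose blue-grey resin dolphin on a small brown base, 24 x 66 x 36 mm (fin tips, nose to tail, height), about 22 g. Origin at the centre of its underside, z up, y along the body. Its body is 14 mm wide along its x from 6 to 28 mm above the underside: pinch it there across x, at the middle; base 16 x 34 mm, 4 mm thick
- gull: loose white resin gull with yellow beak and feet, 23 x 41 x 27 mm (wide, long, high), about 14 g. Origin at the centre of its underside, z up, y along the bird. Its round body is 22 mm wide along its x, up to 19 mm above the underside: pinch it low across x, at the middle
- stump_house: loose resin toadstool house: brown tree stump with a purple cap, 37 x 42 x 48 mm, about 38 g. Origin at the centre of its underside, z up. The cap is 36 mm wide along its x, from 27 to 48 mm above the underside; the stump below is 33 mm wide; a little branch sticks out at one side
- lighthouse: loose cream-coloured resin lighthouse, foot 47 mm across and 24 mm high, 82 mm high with its thin spike, about 55 g. Origin at the centre of its underside, z up. Round tower 30 mm thick from 24 to 38 mm above the underside, a gallery 33 mm thick from 38 to 49 mm, a lantern 28 mm thick from 49 to 70 mm
- blue_stand: fixed display disc of pale wood with a flat blue (pool) top; 88 mm in diameter (coloured part 78 mm), 12 mm high; does not move when touched. Origin at the centre of its underside on the bench, z up; its yaw has no meaning
- yellow_stand: fixed display disc of pale wood with a flat yellow (sand) top; 88 mm in diameter (coloured part 78 mm), 12 mm high; does not move when touched. Origin at the centre of its underside on the bench, z up; its yaw has no meaning
- green_stand: fixed display disc of pale wood with a flat green (grass) top; 88 mm in diameter (coloured part 78 mm), 12 mm high; does not move when touched. Origin at the centre of its underside on the bench, z up; its yaw has no meaning
- grey_stand: fixed display disc of pale wood with a flat dark grey (rock) top; 88 mm in diameter (coloured part 78 mm), 12 mm high; does not move when touched. Origin at the centre of its underside on the bench, z up; its yaw has no meaning
- clay_pot: loose empty orange clay pot, 53 mm across the rim and 48 mm high, about 60 g; to be left alone. Origin at the centre of its underside, z up
- paver_strip: loose strip of four small grey and white stone cubes in a row on netting, 22 x 77 x 14 mm, about 44 g, long along its y; to be left alone. Origin at the centre of its underside, z up
Things that resemble listed ones, but are neither listed nor needed, are in the scene too. Leave any pink or red look-alike of the grey_stand alone.

How it is judged:
At the end, for the whole second after the job is handed in: Dolphin on blue, gull on yellow, toadstool house on green, lighthouse on dark grey stand: origins within 15 mm of the stand's centre from above, undersides on its top (within 4 mm), upright within 0.15 rad, released, at rest; pot and paver strip within 20 mm of their start (horizontal distance between dolphin and blue_stand below 0.015 m and z of dolphin in the frame of blue_stand between 0.008 and 0.016 m and angle between each of dolphin, gull, stump_house, lighthouse's own z axis and vertical below 0.15 rad and linear speed of each of dolphin, gull, stump_house, lighthouse below 0.02 m/s and angular speed of each of dolphin, gull, stump_house, lighthouse below 0.2 rad/s and horizontal distance between gull and yellow_stand below 0.015 m and z of gull in the frame of yellow_stand between 0.008 and 0.016 m and horizontal distance between stump_house and green_stand below 0.015 m and z of stump_house in the frame of green_stand between 0.008 and 0.016 m and horizontal distance between lighthouse and grey_stand below 0.015 m and z of lighthouse in the frame of grey_stand between 0.008 and 0.016 m and distance of each of clay_pot, paver_strip from where it was at the start of the episode below 0.02 m); the robot touches nothing.
It fails at once if the clay pot is pushed away or tipped (distance of clay_pot from where it was at the start of the episode above 0.02 m or angle between clay_pot's own z axis and vertical above 0.4 rad).
It fails at once if the strip of pavers is pushed away or tipped (distance of paver_strip from where it was at the start of the episode above 0.02 m or angle between paver_strip's own z axis and vertical above 0.4 rad).
It also fails if it takes over 120 s, if anything falls off the work surface, if the arm or the gripper's body presses on something with over 40 N, if the wrist force passes 120 N, or if a joint passes its speed limit or range.

## Robot

A 6-joint arm with a two-finger parallel gripper is mounted at the origin on a cart in front of the work surface, level with it; the furniture and walls round the work are solid. World frame = base frame: x ahead of the robot, y to its left, z up, the work surface at z = 0. Lengths are in m, angles in rad, forces in N, time in s.
With the tool pointing down it reaches from about 0.35 to 0.775 m from the base axis. Payload 5.5 kg.
Tool frame: the origin (TCP) lies between the finger pads; the fingertips stand 19 mm ahead of it and the grasp point (between the pads) is the TCP (robot.finger_overhang is the distance from the TCP to the fingertips, in m); z points along the fingers, y is the line along which they close (so a half turn about z gives the same grasp; the last joint's range is limited). The gripper opens to 85 mm and grips with 20 to 120 N. Pads are 22 mm wide; open, the fingers measure 114 mm over their backs; the gripper's body (76 mm by 85 mm) begins 54 mm behind the grasp point. The pads swing forward as they close: fully open they stand 13 mm farther back than shut.
Start: joints at [1.093, 0.313, 0.046, 1.304, 0, 1.431], TCP at [0.191, 0.543, 0.25] pointing down, gripper open.
Joint ranges: [-2.76, 2.76], [-0.86, 1.69], [-1.03, 1.26], [-2.2, 2.34], [-1.47, 1.5], [-3.14, 3.14]. Speed limits (rad/s): [2.57, 2.57, 3.14, 3.14, 3.14, 3.14].

## Interface

Orientations are given as a unit quaternion [x, y, z, w].
In Python, from plant import robot gives the robot as it stands. The module is installed in compiled form; this text tells all that it offers.
- The arm moves only by the shell command python3 -m pendant 'ROWS'. ROWS is JSON, one flat list of numbers, 7 for each row, row after row: the turn, a rotation vector about the world's x, y, z each as a share of pi rad, from -1 to 1, then the shift along the world's x, y, z each as a share of 0.12 m, from -1 to 1, then the gripper command: -1 is shut, 1 is fully open, values between are in proportion. A call has 1 to 10 rows; each row is the pose to reach, as a shift and turn from the pose commanded when the call began, turning the shorter way round; what a row does not reach only later rows make up. A row lasts 1/10 s, in which the tool goes at most 50 mm and 8.59 degrees, less where a joint would pass 70% of its speed; a pose out of reach is approached as far as the arm can. A call with a number of a shift or a turn outside -1 to 1 is refused whole. A call with a gripper value outside its range is refused whole. The fingers move at their own pace and stop on an object; the grip force is fixed at half the most. Time passes only in rows, so rows that repeat a pose let the fingers close. It gives the time, the measured TCP pose, the force, the opening and the grip force at its end, in the units of the state.
- robot.state(): the state, without advancing time (a new reading comes with each control period).
- robot.read_camera(name): name is "side" or "top" or "wrist"; returns a dict with "pixels" (384x512x3 uint8, red, green, blue), "mtx" (3x3 intrinsics, pixels), "eye" and "orientation" of the camera in the world; the wrist camera has in their place "tool_from_camera" (4x4, takes a point from camera to tool coordinates, whose origin is the TCP and whose axes are the flange's). Camera axes: x right, y up, looking along -z (the intrinsics and any distortion apply to the point x, -y, -z); pixel columns grow to the right and rows downward; lengths in m; the calibration is good to about 2 mm. A picture is of the moment at which its call begins: read the wrist's pose just before it. There is no depth.
- robot.hand_in(): hands the job in; it is judged then, once.
The state is a dict: "time": time; "joints": joint angles; "dq": joint speeds; "joint_torque": joint torques, N m; "tool_pos": TCP position; "tcp_rot": TCP orientation; "contact_force": force on the tool from outside, world axes, zero at the start; "torque": the same for the moment, N m; "gripper_width": finger opening in m; "grip_force": force on a finger pad.
Only numpy, scipy, OpenCV 4.12 (cv2) and the standard library are available. Lean on these libraries where they do the work, as an engineer would, in place of code of your own. Each camera call takes 0.05 s, during which the arm holds its last target. There are 200 camera calls.

## Working session

There is one attempt and no reset: what is moved stays moved. The work goes in short steps, Python scripts to look and compute and a shell command to move; the robot and the scene stay as the last step left them, time stands still between calls to the robot, and variables do not carry over. Pictures are saved under pics/ and viewed, at most 14 in all, crops included, and the job is handed in when it is done.

```bash
mkdir -p pics; cat > h.py <<'E'
import numpy as np, cv2, json
from scipy.spatial.transform import Rotation as R
from plant import robot
def grab(n):
    s=robot.state(); c=robot.read_camera(n)
    K=np.array(c['mtx'])
    if n=='wrist':
        T=np.eye(4); T[:3,:3]=R.from_quat(s['tcp_rot']).as_matrix(); T[:3,3]=s['tool_pos']
        M=T@np.array(c['tool_from_camera'])
        return c['pixels'],K,M[:3,3],M[:3,:3],c
    o=np.array(c['orientation'])
    Rm=R.from_quat(o).as_matrix() if o.shape==(4,) else o
    return c['pixels'],K,np.array(c['eye']),Rm,c
def ray(K,Rm,u,v):
    d=np.linalg.inv(K)@[u,v,1]; return Rm@[d[0],-d[1],-d[2]]
def onz(cam,u,v,z):
    _,K,e,Rm,_=cam; d=ray(K,Rm,u,v); return e+d*(z-e[2])/d[2]
def proj(cam,p):
    _,K,e,Rm,_=cam; q=Rm.T@(np.array(p)-e); q=K@[q[0],-q[1],-q[2]]; return q[:2]/q[2]
def save(n,im,s=1.5):
    cv2.imwrite('pics/'+n,cv2.resize(im[:,:,::-1],None,fx=s,fy=s,interpolation=cv2.INTER_CUBIC))
E
python3 - <<'E'
from h import *
print(robot.state())
for n in ['top','side','wrist']:
    c=grab(n); save(n+'0.png',c[0]); print(n,c[1].tolist(),c[2],c[3].tolist(),[k for k in c[4]])
E
```

```text
{'time': 0.0, 'joints': array([ 1.09339387e+00,  3.13991184e-01,  4.49735143e-02,  1.30364347e+00,
       -2.51111915e-05,  1.43121112e+00]), 'dq': array([ 0.00072537,  0.00071887, -0.00204763, -0.0001485 , -0.00192726,
        0.0003756 ]), 'joint_torque': array([-6.10311963e-04, -4.80616379e+01,  2.98539448e+01,  1.92022260e-02,
       -2.31421045e-04,  1.30131980e-06]), 'tool_pos': array([0.19034785, 0.5420513 , 0.24941188]), 'tcp_rot': array([ 1.68106523e-01,  9.85768394e-01, -8.92202791e-04, -2.71138429e-04]), 'contact_force': array([0.57063411, 0.33965295, 1.05465167]), 'torque': array([ 0.02570775,  0.01928627, -0.01364265]), 'grip_force': 0.0, 'gripper_width': 0.08572292810454529}
top [[492.36346876954224, 0.0, 247.41439512532688], [0.0, 492.36346876954224, 200.23016357468833], [0.0, 0.0, 1.0]] [ 0.29363214 -0.05891525  1.2916385 ] [[0.0009640087523921093, 0.9881681548777339, -0.1533713414320307], [-0.9999147898924836, 0.0029492026710280506, 0.012716727482962806], [0.013018588302732809, 0.15334601360694194, 0.9880867960201998]] ['pixels', 'mtx', 'eye', 'orientation']
side [[433.27522367275407, 0.0, 246.6059867587375], [0.0, 433.27522367275407, 189.39106195993156], [0.0, 0.0, 1.0]] [ 0.20343369 -1.09614973  0.66118706] [[0.9722855422480827, 0.09722094359548472, -0.21262387556846785], [-0.2330392568761243, 0.4761403146953052, -0.847928714855488], [0.01880236926494848, 0.8739785402675854, 0.48560064050798496]] ['pixels', 'mtx', 'eye', 'orientation']
wrist [[340.448645765454, 0.0, 260.01709804661675], [0.0, 340.448645765454, 192.99389020276794], [0.0, 0.0, 1.0]] [0.11020795 0.56975047 0.37429375] [[0.3326194709522124, -0.8918811078071865, -0.3064512637926243], [0.9430601536905409, 0.31410120820936477, 0.10944394694358928], [-0.001354276428289331, -0.3254051636622313, 0.9455737123023842]] ['pixels', 'mtx', 'tool_from_camera']
```

View pics/top0.png

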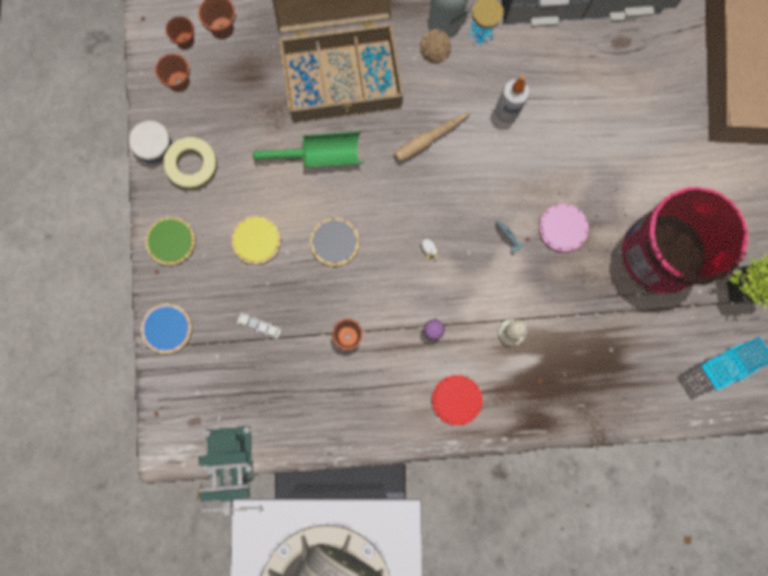

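View pics/side0.png

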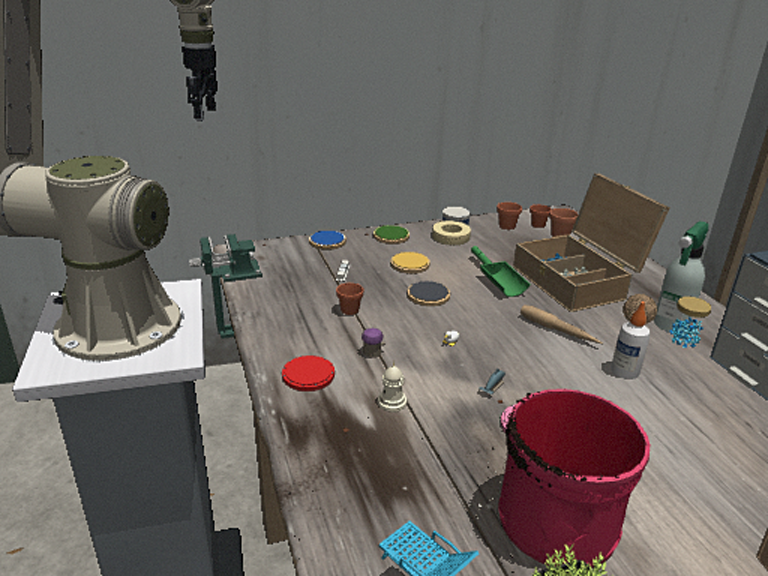

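Top view (shown at 1.5×): dolphin (508,236), gull (430,247), purple-capped house (433,330) and lighthouse (513,332). The stands are blue (166,328), green (170,241), yellow (256,240) and dark grey (334,242).

Things that could be taken for the wanted ones:
- **Stands:** the pink disc (564,228) and red disc (458,400) could pass for the grey stand, and the yellow tape ring (190,162) for the yellow stand.
- **Lighthouse or gull:** the glue bottle (514,95) and white tub (150,141).
- **Pot:** the three pots at top left. The real one is at (347,335).
- **Pavers:** (259,326).

I'll measure these and check one close crop.

```bash
python3 - <<'E'
from h import *
c=grab('top'); s=grab('side'); im=c[0]
hsv=cv2.cvtColor(im,cv2.COLOR_RGB2HSV)
g=im.astype(int)
bg=cv2.medianBlur(im,61).astype(int)
diff=np.abs(g-bg).sum(2)
def meas(name,u,v,r,mask,z):
    m=np.zeros(mask.shape,np.uint8); m[v-r:v+r,u-r:u+r]=mask[v-r:v+r,u-r:u+r]
    n,l,st,ce=cv2.connectedComponentsWithStats(m)
    k=1+np.argmax(st[1:,4]); cnt=cv2.findContours((l==k).astype(np.uint8),0,2)[0][0]
    p=onz(c,*ce[k],z); pts=np.array([onz(c,*q[0],z)[:2] for q in cnt],np.float32)
    (cx,cy),(w,h),a=cv2.minAreaRect(pts)
    d=np.argwhere(l==k)[:,::-1]; P=np.array([onz(c,*q,z)[:2] for q in d]); e,V=np.linalg.eigh(np.cov(P.T))
    print(name,ce[k].round(1),st[k,4],'xy',p[:2].round(4),'rect',np.round([cx,cy,w,h],4),'major ang deg',np.degrees(np.arctan2(V[1,1],V[0,1])).round(1))
H,S,V=[hsv[:,:,i].astype(int) for i in range(3)]
sat=(S>110)&(V>60)
meas('blue',110,218,22,(sat&(H>95)&(H<125)),.012)
meas('green',113,160,22,(sat&(H>40)&(H<85)),.012)
meas('yellow',171,160,22,(sat&(H>20)&(H<35)),.012)
meas('grey',222,161,22,(S<45)&(V>85)&(V<150)&(g[:,:,2]>=g[:,:,0]),.012)
meas('pot',231,224,16,sat&((H<14)|(H>170)),.048)
meas('paver',172,217,18,diff>60,.014)
meas('cap',289,220,14,(S>50)&(H>120)&(H<165),.04)
meas('dolphin',339,157,16,(H>88)&(H<125)&(S>45),.018)
meas('gull',286,165,12,diff>120,.012)
meas('lh',342,221,14,diff>60,.02)
crop=im[140:245,265:400]; save('crop1.png',crop,5.9)
E
```

```text
blue [110.1 218.4] 594 xy [0.4433 0.2824] rect [0.4432 0.2826 0.0697 0.0706] major ang deg 115.2
green [112.5 159.8] 562 xy [0.5999 0.2828] rect [0.5998 0.2826 0.0701 0.0715] major ang deg -159.5
yellow [169.9 159.5] 669 xy [0.6011 0.1309] rect [0.6013 0.1306 0.0791 0.0744] major ang deg -141.9
grey [217.2 156.7] 185 xy [0.6093 0.0051] rect [0.6081 0.0016 0.0427 0.0638] major ang deg 144.5
pot [230.9 222.6] 285 xy [ 0.4292 -0.0331] rect [ 0.4294 -0.0333  0.0485  0.0457] major ang deg 165.6
paver [172.3 216.3] 206 xy [0.4489 0.1206] rect [0.4486 0.1199 0.0794 0.0202] major ang deg 68.9
cap [288.9 219.5] 133 xy [ 0.4384 -0.1814] rect [ 0.4383 -0.1815  0.0307  0.0311] major ang deg 145.2
dolphin [337.7 155. ] 22 xy [ 0.614  -0.3157] rect [ 0.6151 -0.3152  0.0416  0.0056] major ang deg -142.6
gull [285.9 163.9] 50 xy [ 0.5906 -0.1778] rect [ 0.5902 -0.1781  0.0266  0.0154] major ang deg -137.8
lh [342.1 228.5] 251 xy [ 0.4175 -0.3212] rect [ 0.424  -0.3199  0.0417  0.0711] major ang deg 92.0
```

View pics/crop1.png

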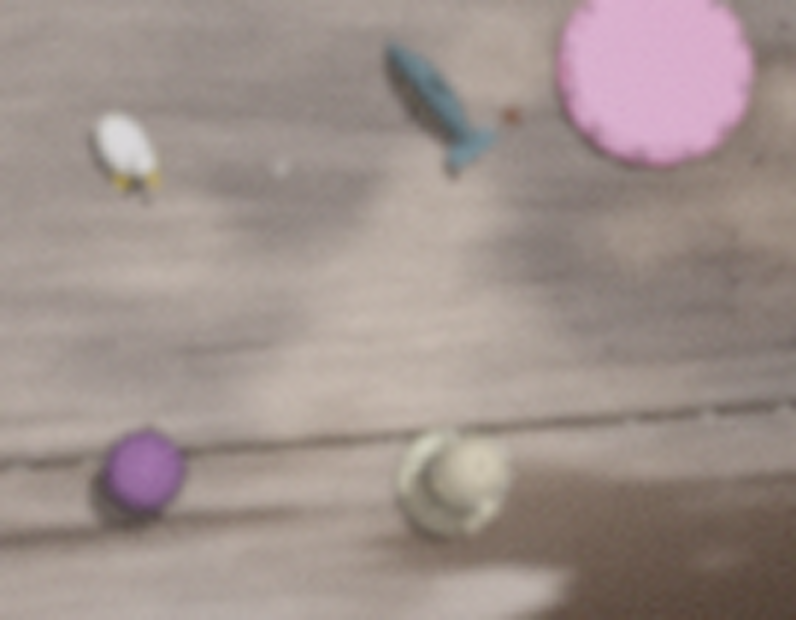

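All four ornaments are upright. In the crop the gull is at (125,150), the dolphin runs from nose (395,45) to tail (470,150), the cap is at (144,472) and the lighthouse at (455,480). Both discs nearby are pink or red look-alikes. I'll move over for a close wrist view.

```bash
python3 -m pendant '[0,0,0.1,1,-1,0,1, 0,0,0.1,1,-1,0,1, 0,0,0.1,1,-1,0,1, 0,0,0.1,1,-1,0,1]'
python3 -m pendant '[0,0,0.1,1,-1,0,1, 0,0,0.1,1,-1,0,1, 0,0,0.1,1,-1,0,1, 0,0,0.1,1,-1,0,1]'
python3 -m pendant '[0,0,0.1,1,-1,0,1, 0,0,0.1,1,-1,0,1, 0,0,0.1,1,-1,0,1, 0,0,0.1,1,-1,0,1]'
python3 -m pendant '[0,0,0,0,-1,0,1, 0,0,0,0,-1,0,1, 0,0,0,0,-1,0,1]'
python3 -m pendant '[0,0,0,0,-1,0,1, 0,0,0,0,-1,0,1, 0,0,0,0,-1,0,1]'
python3 -m pendant '[0,0,0,0,-1,0,1, 0,0,0,0,-1,0,1, 0,0,0,0,-1,0,1]'
python3 -m pendant '[0,0,0,0,-0.3,0,1, 0,0,0,0,-0.3,0,1, 0,0,0,0,-0.3,0,1]'
python3 - <<'E'
from h import *
c=grab('wrist'); save('w1.png',c[0]); np.save('w1.npy',c[0])
import pickle; pickle.dump(c[1:4],open('w1.pkl','wb'))
E
```

```text
time: 0.65
tool_pos: [0.3123, 0.4203, 0.2503]
tcp_rot: [0.012, 1.0, -0.0, 0.0]
contact_force: [0.4, 1.0, 0.5]
gripper_width: 0.0853
grip_force: 0.0
time: 1.05
tool_pos: [0.4325, 0.3002, 0.2503]
tcp_rot: [-0.144, 0.99, -0.0, 0.0]
contact_force: [-0.1, -0.6, -0.8]
gripper_width: 0.0851
grip_force: 0.0
time: 1.45
tool_pos: [0.5529, 0.1796, 0.25]
tcp_rot: [-0.297, 0.955, -0.0, 0.0]
contact_force: [-1.4, -0.4, 0.0]
gripper_width: 0.0856
grip_force: 0.0
time: 1.75
tool_pos: [0.5505, 0.0589, 0.25]
tcp_rot: [-0.296, 0.955, -0.0, -0.0]
contact_force: [-0.1, 0.1, -0.1]
gripper_width: 0.0855
grip_force: 0.0
time: 2.05
tool_pos: [0.5504, -0.0612, 0.2502]
tcp_rot: [-0.296, 0.955, -0.0, -0.0]
contact_force: [-0.5, 0.4, -0.3]
gripper_width: 0.0853
grip_force: 0.0
time: 2.35
tool_pos: [0.5504, -0.1815, 0.25]
tcp_rot: [-0.296, 0.955, -0.001, -0.0]
contact_force: [-0.3, 0.7, 1.1]
gripper_width: 0.085
grip_force: 0.0
time: 2.65
tool_pos: [0.5503, -0.2141, 0.2499]
tcp_rot: [-0.297, 0.955, 0.001, -0.0]
contact_force: [0.7, 0.4, 0.7]
gripper_width: 0.0856
grip_force: 0.0
```

View pics/w1.png

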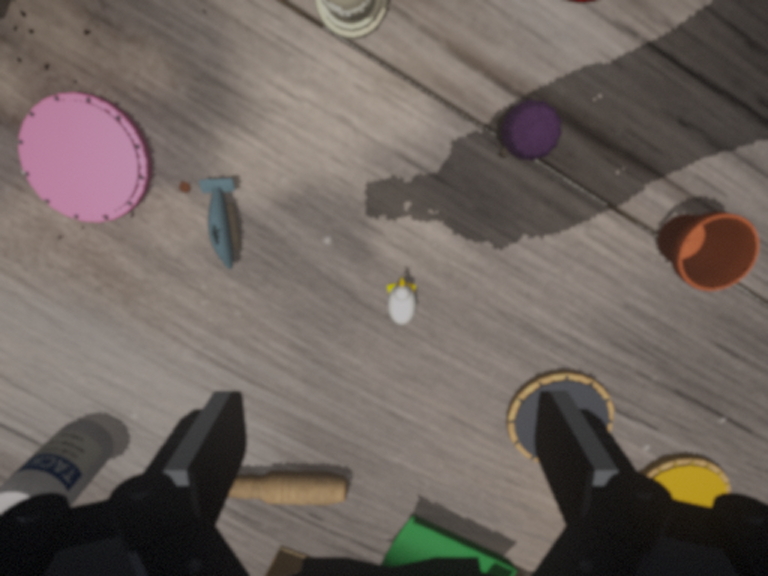

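The wrist view (1.5×) shows the dolphin from tail (218,183) to nose (231,265), the gull at (402,302), the cap at (530,130), the lighthouse foot at (352,15), the pot at (715,250) and the grey stand at (560,415).

```bash
cat > seg.py <<'E'
from h import *
def pca(c,m,z):
    n,l,st,ce=cv2.connectedComponentsWithStats(m.astype(np.uint8)); k=1+np.argmax(st[1:,4])
    d=np.argwhere(l==k)[:,::-1]; P=np.array([onz(c,*q,z)[:2] for q in d]); e,V=np.linalg.eigh(np.cov(P.T))
    a=np.degrees(np.arctan2(V[1,1],V[0,1]))%180
    t=(P-P.mean(0))@V; mid=P.mean(0)+V@((t.max(0)+t.min(0))/2)
    return ce[k].round(1),st[k,4],P.mean(0).round(4),'mid',mid.round(4),'ext(min,maj)',np.ptp(t,axis=0).round(4),'majang',a.round(1)
def win(m,u,v,r):
    o=np.zeros_like(m); o[max(0,v-r):v+r,max(0,u-r):u+r]=m[max(0,v-r):v+r,max(0,u-r):u+r]; return o
E
python3 - <<'E'
from seg import *
import pickle
K,e,Rm=pickle.load(open('w1.pkl','rb')); im=np.load('w1.npy'); c=(im,K,e,Rm,0)
hsv=cv2.cvtColor(im,cv2.COLOR_RGB2HSV); H,S,V=[hsv[:,:,i].astype(int) for i in range(3)]
print('dol',pca(c,win((H>85)&(H<125)&(S>50),148,150,32),.02))
print('gull',pca(c,win((S<40)&(V>150),268,200,18),.012))
print('gull+y',pca(c,win(((S<40)&(V>150))|((H>15)&(H<35)&(S>120)),268,200,18),.012))
print('cap',pca(c,win((H>125)&(H<170)&(S>40),354,86,26),.040))
for z in (0,.02,.036): print('dol tail/nose',onz(c,218/1.5,183/1.5,z)[:2],onz(c,231/1.5,265/1.5,z)[:2])
t=grab('top'); s=grab('side'); 
np.save('t1.npy',t[0])
save('side1.png',s[0][200:290,200:360],5); save('w1c.png',im[100:230,110:300],4)
hs=cv2.cvtColor(t[0],cv2.COLOR_RGB2HSV); g=t[0].astype(int)
y,x=np.mgrid[:384,:512]
for n,(u,v) in dict(grey=(222,161),blue=(110,218),green=(113,160),yellow=(171,160)).items():
    m=win((g[:,:,2]-g[:,:,0]>-12)&(hs[:,:,1]<60)&(hs[:,:,2]<170),u,v,24) if n=='grey' else win(hs[:,:,1]>100,u,v,24)
    print(n,pca(t,m,.012))
E
```

```text
dol (array([144.3, 123.2]), np.int32(103), array([ 0.5854, -0.3338]), 'mid', array([ 0.5855, -0.3335]), 'ext(min,maj)', array([0.0069, 0.0193]), 'majang', np.float64(128.6))
gull (array([267.1, 203.7]), np.int32(324), array([ 0.589 , -0.1771]), 'mid', array([ 0.589 , -0.1773]), 'ext(min,maj)', array([0.0187, 0.0283]), 'majang', np.float64(38.1))
gull+y (array([267.1, 203.7]), np.int32(324), array([ 0.589 , -0.1771]), 'mid', array([ 0.589 , -0.1773]), 'ext(min,maj)', array([0.0187, 0.0283]), 'majang', np.float64(38.1))
cap (array([353.9,  85.9]), np.int32(1263), array([ 0.4376, -0.184 ]), 'mid', array([ 0.4379, -0.184 ]), 'ext(min,maj)', array([0.0356, 0.0375]), 'majang', np.float64(118.6))
dol tail/nose [ 0.58950728 -0.33757075] [ 0.63863213 -0.30002557]
dol tail/nose [ 0.58366857 -0.33354329] [ 0.63017123 -0.29800221]
dol tail/nose [ 0.57899761 -0.33032132] [ 0.62340251 -0.29638351]
grey (array([222.7, 160.4]), np.int32(583), array([ 0.5994, -0.0094]), 'mid', array([ 0.5997, -0.0092]), 'ext(min,maj)', array([0.0726, 0.0728]), 'majang', np.float64(60.9))
blue (array([110.2, 218.4]), np.int32(614), array([0.4432, 0.2822]), 'mid', array([0.4431, 0.2823]), 'ext(min,maj)', array([0.0715, 0.073 ]), 'majang', np.float64(164.5))
green (array([113.1, 160.2]), np.int32(662), array([0.5988, 0.2813]), 'mid', array([0.5975, 0.281 ]), 'ext(min,maj)', array([0.0759, 0.0812]), 'majang', np.float64(36.6))
yellow (array([170.1, 159.8]), np.int32(743), array([0.6006, 0.1303]), 'mid', array([0.6001, 0.1299]), 'ext(min,maj)', array([0.0817, 0.0825]), 'majang', np.float64(51.3))
```

View pics/w1c.png

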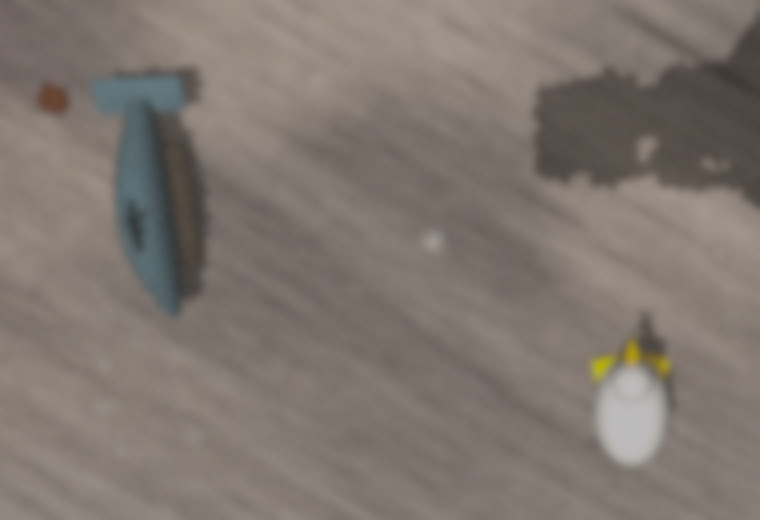

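View pics/side1.png

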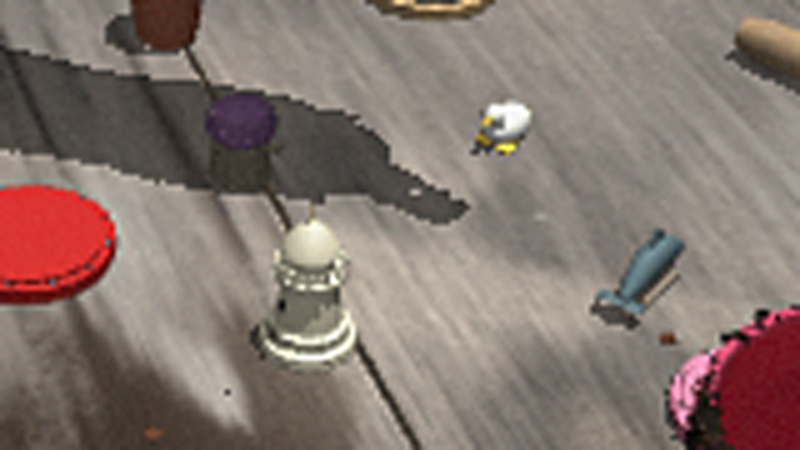

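The wrist crop shows the dolphin upright, its flukes level across (95–187,93), nose at (172,315) and fin at (135,225). The gull is upright with its beak up the picture and its body at (632,415). The side crop confirms that all four stand.

```bash
python3 - <<'E'
from seg import *
import pickle
K,e,Rm=pickle.load(open('w1.pkl','rb')); c=(0,K,e,Rm,0); t=grab('top')
W=lambda u,v,z: onz(c,u/4+110,v/4+100,z)[:2]
T=lambda u,v,z: onz(t,u/5.9+265,v/5.9+140,z)[:2]
for z in (.006,.012,.018,.024):
    a,b=W(95,95,z),W(187,92,z); d=b-a
    print(z,'fluke len',np.linalg.norm(d).round(4),'ang',np.degrees(np.arctan2(d[1],d[0])).round(1),'ctr W',((a+b)/2).round(4),'T',T(470,150,z).round(4),
      'nose W',W(172,315,z).round(4),'T',T(393,45,z).round(4))
# base, z=.004 right edge / body mid at z=.02
print('base right edge',W(183,125,.004),W(203,295,.004)); print('body mid',W(140,200,.024),T(432,97,.024))
# gull: body sides and tail/beak
for z in (.008,.012,.018): print('gull',z,W(596,415,z),W(667,415,z),'beak/tail',W(632,343,z),W(632,466,z),'feet',W(603,367,z),W(658,364,z))
E
```

```text
0.006 fluke len 0.0247 ang 126.3 ctr W [ 0.5891 -0.3357] T [ 0.5883 -0.3359] nose W [ 0.6389 -0.2992] T [ 0.6372 -0.3021]
0.012 fluke len 0.0243 ang 126.3 ctr W [ 0.5873 -0.3346] T [ 0.587  -0.3346] nose W [ 0.6363 -0.2986] T [ 0.6356 -0.301 ]
0.018 fluke len 0.0239 ang 126.3 ctr W [ 0.5855 -0.3334] T [ 0.5856 -0.3333] nose W [ 0.6337 -0.298 ] T [ 0.634  -0.2998]
0.024 fluke len 0.0235 ang 126.3 ctr W [ 0.5838 -0.3322] T [ 0.5842 -0.332 ] nose W [ 0.6311 -0.2974] T [ 0.6324 -0.2987]
base right edge [ 0.59072153 -0.32275898] [ 0.62960746 -0.29499114]
body mid [ 0.6082591  -0.31930976] [ 0.60848424 -0.31564824]
gull 0.008 [ 0.59547085 -0.18388254] [ 0.58390641 -0.16702465] beak/tail [ 0.57175764 -0.18779192] [ 0.60265376 -0.16623042] feet [ 0.58230183 -0.19049179] [ 0.57271608 -0.17811165]
gull 0.012 [ 0.59421258 -0.18473599] [ 0.58277429 -0.16806199] beak/tail [ 0.57075804 -0.18860272] [ 0.60131714 -0.16727643] feet [ 0.58118721 -0.19127314] [ 0.57170603 -0.17902805]
gull 0.018 [ 0.59232517 -0.18601616] [ 0.58107611 -0.16961801] beak/tail [ 0.56925865 -0.18981892] [ 0.5993122  -0.16884544] feet [ 0.57951529 -0.19244516] [ 0.57019096 -0.18040265]
```

```bash
python3 - <<'E'
from seg import *
import pickle
K,e,Rm=pickle.load(open('w1.pkl','rb')); c=(0,K,e,Rm,0)
s=robot.state(); print(s['tool_pos'],s['tcp_rot'],s['time'])
p=onz(c,85/1.5,157/1.5,.012); print('pink',p)
d=np.array([.609,-.318,.25])-s['tool_pos']; print(d/.12)
E
```

```text
[ 0.550628   -0.21225674  0.25043676] [-2.98474831e-01  9.54417492e-01  1.62862948e-04 -1.46508294e-05] 2.85
pink [ 0.62218052 -0.41910252  0.012     ]
[ 0.48643335 -0.88119385 -0.0036397 ]
```

```bash
python3 -m pendant '[0,0,0.008,0.483,-0.875,0,-0.2, 0,0,0.008,0.483,-0.875,0,-0.2, 0,0,0.008,0.483,-0.875,0,-0.2, 0,0,0.008,0.483,-0.875,-0.5,-0.2, 0,0,0.008,0.483,-0.875,-1,-0.2, 0,0,0.008,0.483,-0.875,-1,-0.2]'
python3 -m pendant '[0,0,0,0,0,-0.25,-0.2, 0,0,0,0,0,-0.5,-0.2, 0,0,0,0,0,-0.7,-0.2, 0,0,0,0,0,-0.8,-0.2, 0,0,0,0,0,-0.89,-0.2, 0,0,0,0,0,-0.89,-0.2]'
python3 - <<'E'
from h import *
c=grab('wrist'); save('w2.png',c[0])
E
```

```text
time: 3.45
tool_pos: [0.6065, -0.3157, 0.1247]
tcp_rot: [-0.31, 0.951, 0.003, -0.002]
contact_force: [-0.3, 0.8, -0.5]
gripper_width: 0.0338
grip_force: 0.0
time: 4.05
tool_pos: [0.6083, -0.3176, 0.0226]
tcp_rot: [-0.31, 0.951, 0.001, -0.0]
contact_force: [-0.5, 1.1, -0.1]
gripper_width: 0.0345
grip_force: 0.0
```

View pics/w2.png

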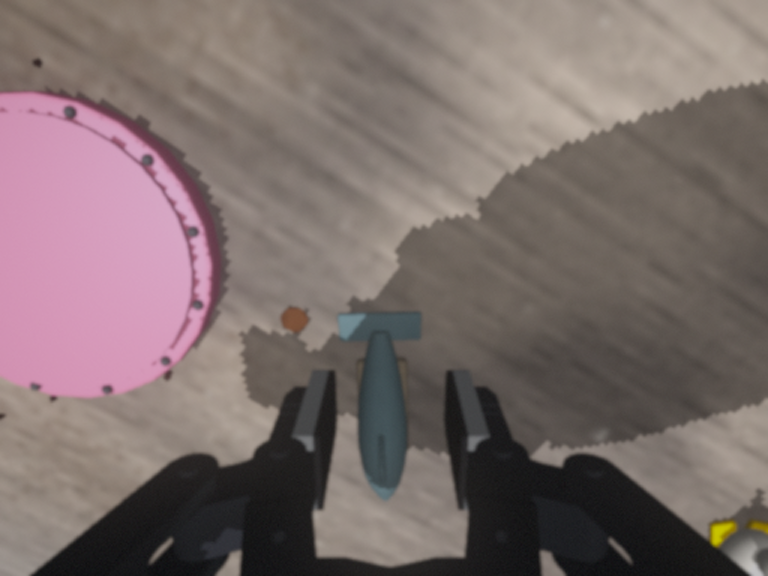

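The dolphin body sits midway between the pads, x 335–445 in the picture. I'll close, lift and carry it to the blue stand.

```bash
python3 -m pendant '[0,0,0,0,0,0,-1, 0,0,0,0,0,0,-1, 0,0,0,0,0,0,-1, 0,0,0,0,0,0,-1, 0,0,0,0,0,0,-1, 0,0,0,0,0,0,-1]'
python3 -m pendant '[0,0,0,0,0,0.15,-1, 0,0,0,0,0,0.4,-1, 0,0,0,0,0,0.7,-1, 0,0,0,0,0,1,-1, 0,0,0,0,0,1,-1]'
python3 -m pendant '[0,0,0,-0.276,1,0,-1, 0,0,0,-0.276,1,0,-1, 0,0,0,-0.276,1,0,-1]'
python3 -m pendant '[0,0,0,-0.276,1,0,-1, 0,0,0,-0.276,1,0,-1, 0,0,0,-0.276,1,0,-1]'
python3 -m pendant '[0,0,0,-0.276,1,0,-1, 0,0,0,-0.276,1,0,-1, 0,0,0,-0.276,1,0,-1]'
python3 -m pendant '[0,0,0,-0.276,1,0,-1, 0,0,0,-0.276,1,0,-1, 0,0,0,-0.276,1,0,-1]'
python3 -m pendant '[0,0,0,-0.276,1,0,-1, 0,0,0,-0.276,1,0,-1, 0,0,0,-0.276,1,0,-1, 0,0,0,-0.276,1,0,-1, 0,0,0,-0.276,1,0,-1]'
python3 - <<'E'
from h import *
from seg import *
c=grab('wrist'); save('w3.png',c[0])
h=cv2.cvtColor(c[0],cv2.COLOR_RGB2HSV); np.save('w3.npy',c[0])
m=(h[:,:,0]>100)&(h[:,:,0]<122)&(h[:,:,1]>150)
print(pca(c,m,.012)); print(robot.state()['tool_pos'])
E
```

```text
time: 4.7
tool_pos: [0.6095, -0.3191, 0.0252]
tcp_rot: [-0.31, 0.951, -0.001, 0.001]
contact_force: [-0.4, 0.1, 6.2]
gripper_width: 0.0113
grip_force: 58.9
time: 5.2
tool_pos: [0.6112, -0.3204, 0.1501]
tcp_rot: [-0.31, 0.951, -0.004, 0.003]
contact_force: [0.6, -0.6, 0.2]
gripper_width: 0.0108
grip_force: 58.7
time: 5.5
tool_pos: [0.5733, -0.195, 0.1427]
tcp_rot: [-0.31, 0.951, 0.001, -0.001]
contact_force: [0.4, 0.0, 0.5]
gripper_width: 0.0111
grip_force: 58.8
time: 5.8
tool_pos: [0.54, -0.075, 0.1429]
tcp_rot: [-0.311, 0.95, 0.001, -0.001]
contact_force: [-0.0, -0.6, -0.5]
gripper_width: 0.0109
grip_force: 58.8
time: 6.1
tool_pos: [0.5069, 0.0446, 0.143]
tcp_rot: [-0.311, 0.95, 0.001, -0.001]
contact_force: [0.3, 0.2, 0.5]
gripper_width: 0.011
grip_force: 58.8
time: 6.4
tool_pos: [0.4741, 0.1643, 0.1431]
tcp_rot: [-0.311, 0.95, 0.001, -0.0]
contact_force: [-0.5, -0.0, 0.8]
gripper_width: 0.011
grip_force: 58.8
time: 6.9
tool_pos: [0.4424, 0.2816, 0.143]
tcp_rot: [-0.31, 0.951, -0.0, -0.0]
contact_force: [-0.3, 0.5, -0.5]
gripper_width: 0.0105
grip_force: 58.8
(array([267.1, 183.8]), np.int32(4529), array([0.4355, 0.2837]), 'mid', array([0.4419, 0.2831]), 'ext(min,maj)', array([0.0723, 0.0735]), 'majang', np.float64(129.7))
[0.44277823 0.28096001 0.14314254]
```

View pics/w3.png

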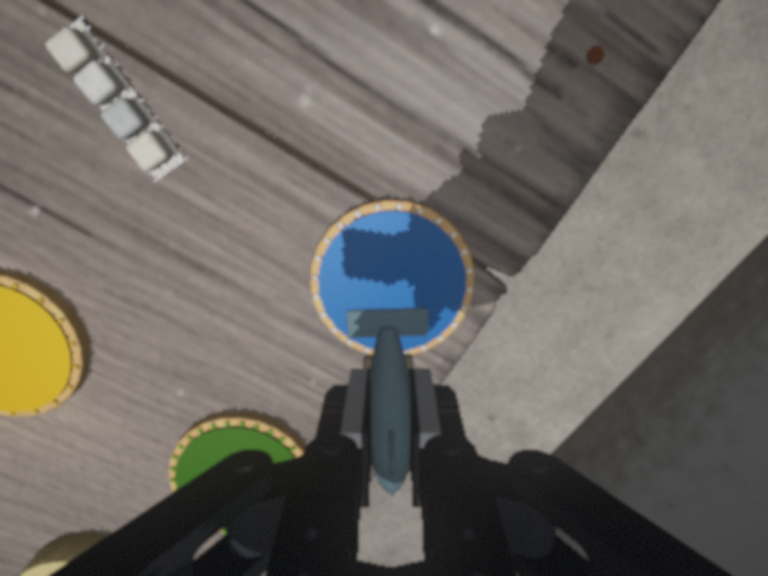

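The dolphin is held straight over the blue stand, whose centre is about (392,275) in the picture. I'll lower and release.

```bash
python3 -m pendant '[0,0,0,0,0,-0.3,-1, 0,0,0,0,0,-0.6,-1, 0,0,0,0,0,-0.78,-1, 0,0,0,0,0,-0.84,-1, 0,0,0,0,0,-0.87,-1, 0,0,0,0,0,-0.88,-1, 0,0,0,0,0,-0.88,-1]'
```

```text
time: 7.65
tool_pos: [0.444, 0.2816, 0.039]
tcp_rot: [-0.309, 0.951, 0.0, 0.001]
contact_force: [-0.4, 0.4, -0.3]
gripper_width: 0.011
grip_force: 58.8
```

```bash
python3 -m pendant '[0,0,0,0,0,-0.01,-1, 0,0,0,0,0,-0.01,-1]'
python3 -m pendant '[0,0,0,0,0,-0.008,-1, 0,0,0,0,0,-0.008,-1]'
```

```text
time: 7.85
tool_pos: [0.4435, 0.2818, 0.0375]
tcp_rot: [-0.31, 0.951, 0.0, 0.001]
contact_force: [-0.0, 0.3, 0.6]
gripper_width: 0.0111
grip_force: 58.8
time: 8.05
tool_pos: [0.4435, 0.2818, 0.0371]
tcp_rot: [-0.31, 0.951, -0.0, 0.001]
contact_force: [-0.7, -2.2, 7.6]
gripper_width: 0.0114
grip_force: 59.7
```

```bash
python3 -m pendant '[0,0,0,0,0,0,-0.2, 0,0,0,0,0,0,-0.2, 0,0,0,0,0,0,-0.2, 0,0,0,0,0,0,-0.2]'
python3 -m pendant '[0,0,0,0,0,0.15,-0.2, 0,0,0,0,0,0.5,-0.2, 0,0,0,0,0,1,-0.2, 0,0,0,0,0,1,-0.2]'
python3 -m pendant '[0,0,0,0.301,-0.957,0,0.1, 0,0,0,0.301,-0.957,0,0.1, 0,0,0,0.301,-0.957,0,0.1]'
python3 -m pendant '[0,0,0,0.301,-0.957,0,0.1, 0,0,0,0.301,-0.957,0,0.1, 0,0,0,0.301,-0.957,0,0.1]'
python3 -m pendant '[0,0,0,0.301,-0.957,0,0.1, 0,0,0,0.301,-0.957,0,0.1, 0,0,0,0.301,-0.957,0,0.1]'
python3 -m pendant '[0,0,0,0.301,-0.957,0,0.1, 0,0,0,0.301,-0.957,0,0.1, 0,0,0,0.301,-0.957,0,0.1, 0,0,0,0.301,-0.957,0,0.1, 0,0,0,0.301,-0.957,0,0.1]'
python3 - <<'E'
from seg import *
c=grab('wrist'); np.save('w4.npy',c[0])
t=grab('top'); save('t2.png',np.vstack([cv2.resize(t[0][190:245,80:205],None,fx=5,fy=5,interpolation=cv2.INTER_CUBIC),cv2.resize(c[0][180:384,200:412],(625,300))]),1)
h=cv2.cvtColor(c[0],cv2.COLOR_RGB2HSV); m=(h[:,:,1]<45)&(h[:,:,2]>150)
y=(h[:,:,0]>15)&(h[:,:,0]<35)&(h[:,:,1]>120)
print(pca(c,m,.012)); print(pca(c,m,.016)); print(robot.state()['tool_pos'],robot.state()['gripper_width'])
E
```

```text
time: 8.45
tool_pos: [0.4428, 0.2815, 0.0356]
tcp_rot: [-0.31, 0.951, 0.0, -0.0]
contact_force: [0.3, -0.2, -0.1]
gripper_width: 0.0339
grip_force: 0.0
time: 8.85
tool_pos: [0.4458, 0.2829, 0.1612]
tcp_rot: [-0.31, 0.951, 0.0, 0.004]
contact_force: [0.2, -0.2, 0.5]
gripper_width: 0.0345
grip_force: 0.0
time: 9.15
tool_pos: [0.4798, 0.164, 0.1556]
tcp_rot: [-0.309, 0.951, -0.0, 0.0]
contact_force: [-1.0, 0.5, -0.2]
gripper_width: 0.0469
grip_force: 0.0
time: 9.45
tool_pos: [0.5163, 0.0484, 0.1554]
tcp_rot: [-0.308, 0.951, -0.001, 0.0]
contact_force: [-0.3, 0.2, 0.3]
gripper_width: 0.0468
grip_force: 0.0
time: 9.75
tool_pos: [0.5525, -0.0669, 0.1553]
tcp_rot: [-0.308, 0.951, -0.001, 0.0]
contact_force: [0.9, 0.7, -0.0]
gripper_width: 0.0466
grip_force: 0.0
time: 10.25
tool_pos: [0.5868, -0.1777, 0.1548]
tcp_rot: [-0.309, 0.951, 0.001, -0.001]
contact_force: [0.2, 0.5, -0.1]
gripper_width: 0.0466
grip_force: 0.0
(array([196.8,  44. ]), np.int32(11511), array([ 0.5273, -0.2765]), 'mid', array([ 0.5333, -0.2708]), 'ext(min,maj)', array([0.0933, 0.1532]), 'majang', np.float64(117.2))
(array([196.8,  44. ]), np.int32(11511), array([ 0.5272, -0.2757]), 'mid', array([ 0.5331, -0.2702]), 'ext(min,maj)', array([0.0919, 0.1509]), 'majang', np.float64(117.2))
[ 0.58679151 -0.17653208  0.15535478] 0.046812586239710255
```

View pics/t2.png

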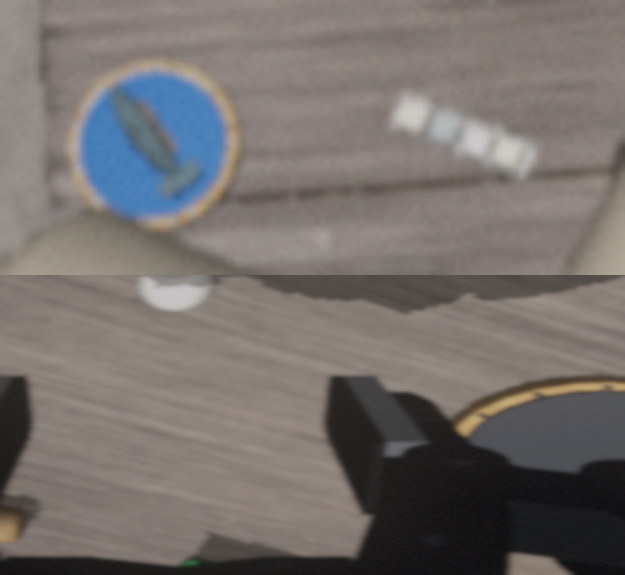

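The dolphin stands centred on blue, with its body at (152,142) and the disc centre at (155,143). The gull is midway between the pads, so I'll descend and grip.

```bash
python3 -m pendant '[0,0,-0.006,0,0,-0.4,0.1, 0,0,-0.006,0,0,-0.7,0.1, 0,0,-0.006,0,0,-0.9,0.1, 0,0,-0.006,0,0,-1,0.1, 0,0,-0.006,0,0,-1,0.1]'
python3 -m pendant '[0,0,0,0,0,-0.085,0.1, 0,0,0,0,0,-0.085,0.1, 0,0,0,0,0,-0.085,-1, 0,0,0,0,0,-0.085,-1, 0,0,0,0,0,-0.085,-1, 0,0,0,0,0,-0.085,-1, 0,0,0,0,0,-0.085,-1, 0,0,0,0,0,-0.085,-1]'
python3 -m pendant '[0,0,0,0,0,0.1,-1, 0,0,0,0,0,0.25,-1, 0,0,0,0,0,0.5,-1, 0,0,0,0,0,0.8,-1, 0,0,0,0,0,1,-1, 0,0,0,0,0,1,-1]'
python3 - <<'E'
from h import *
c=grab('wrist'); s=grab('side')
p=proj(s,robot.state()['tool_pos']).astype(int); print(p)
q=s[0][p[1]-30:p[1]+50,p[0]-60:p[0]+60]
save('w5.png',np.vstack([cv2.resize(c[0][180:384,140:392],(600,300)),cv2.resize(q,(600,290))]),1)
E
```

```text
time: 10.85
tool_pos: [0.5861, -0.176, 0.0343]
tcp_rot: [-0.302, 0.953, 0.001, -0.001]
contact_force: [-0.4, -0.0, -0.2]
gripper_width: 0.0468
grip_force: 0.0
time: 11.65
tool_pos: [0.5882, -0.1782, 0.0268]
tcp_rot: [-0.301, 0.954, -0.001, 0.001]
contact_force: [-0.2, 0.3, 6.0]
gripper_width: 0.018
grip_force: 58.7
time: 12.25
tool_pos: [0.5898, -0.1789, 0.1507]
tcp_rot: [-0.301, 0.954, -0.003, 0.003]
contact_force: [0.7, -0.5, -0.2]
gripper_width: 0.0183
grip_force: 58.9
[305 179]
```

View pics/w5.png

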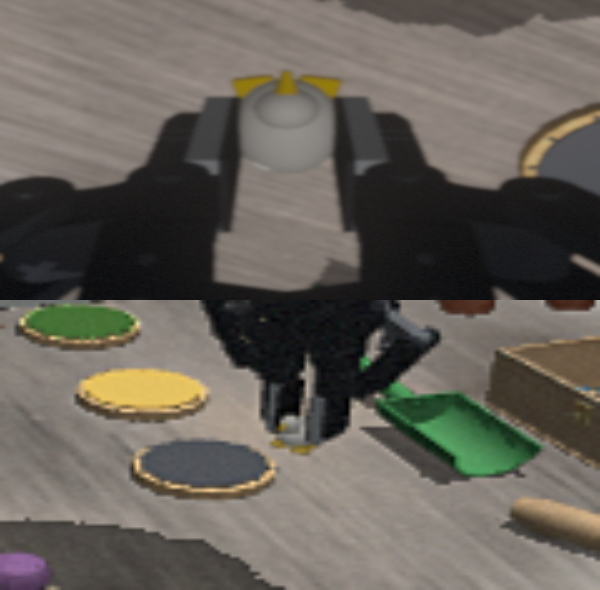

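The gull is held upright, feet just below the pads. Now the yellow stand.

```bash
python3 -m pendant '[0,0,0,0.042,0.858,0,-1, 0,0,0,0.042,0.858,0,-1, 0,0,0,0.042,0.858,0,-1]'
python3 -m pendant '[0,0,0,0.042,0.858,0,-1, 0,0,0,0.042,0.858,0,-1, 0,0,0,0.042,0.858,0,-1]'
python3 -m pendant '[0,0,0,0.042,0.858,0,-1, 0,0,0,0.042,0.858,0,-1, 0,0,0,0.042,0.858,0,-1, 0,0,0,0.042,0.858,0,-1]'
python3 -m pendant '[0,0,0,0,0,-0.3,-1, 0,0,0,0,0,-0.6,-1, 0,0,0,0,0,-0.78,-1, 0,0,0,0,0,-0.84,-1, 0,0,0,0,0,-0.87,-1, 0,0,0,0,0,-0.88,-1, 0,0,0,0,0,-0.88,-1]'
python3 -m pendant '[0,0,0,0,0,-0.008,-1, 0,0,0,0,0,-0.008,-1]'
```

```text
time: 12.65
tool_pos: [0.5907, -0.0697, 0.1438]
tcp_rot: [-0.303, 0.953, 0.002, -0.002]
contact_force: [-1.4, 0.1, -0.0]
gripper_width: 0.0179
grip_force: 58.9
time: 12.95
tool_pos: [0.5962, 0.0329, 0.1441]
tcp_rot: [-0.304, 0.953, 0.001, -0.001]
contact_force: [0.2, -1.2, 0.7]
gripper_width: 0.018
grip_force: 59.0
time: 13.35
tool_pos: [0.6017, 0.1318, 0.1442]
tcp_rot: [-0.302, 0.953, 0.0, -0.001]
contact_force: [-0.2, 0.2, 0.7]
gripper_width: 0.0174
grip_force: 59.0
time: 14.05
tool_pos: [0.6036, 0.1306, 0.0412]
tcp_rot: [-0.3, 0.954, -0.0, 0.001]
contact_force: [-0.1, 0.8, 1.0]
gripper_width: 0.0178
grip_force: 59.0
time: 14.25
tool_pos: [0.6031, 0.1311, 0.0399]
tcp_rot: [-0.301, 0.954, -0.0, 0.001]
contact_force: [-0.1, -0.0, -0.6]
gripper_width: 0.0176
grip_force: 59.0
```

```bash
python3 -m pendant '[0,0,0,0,0,-0.01,-1, 0,0,0,0,0,-0.01,-1]'
python3 -m pendant '[0,0,0,0,0,-0.008,-1, 0,0,0,0,0,-0.008,-1]'
```

```text
time: 14.45
tool_pos: [0.6031, 0.1312, 0.0388]
tcp_rot: [-0.301, 0.954, -0.0, 0.001]
contact_force: [-1.3, 0.3, 4.5]
gripper_width: 0.0181
grip_force: 59.4
time: 14.65
tool_pos: [0.6032, 0.1313, 0.0388]
tcp_rot: [-0.301, 0.954, -0.0, 0.001]
contact_force: [-2.0, -0.2, 10.8]
gripper_width: 0.0179
grip_force: 60.0
```

```bash
python3 -m pendant '[0,0,0,0,0,0,0.1, 0,0,0,0,0,0,0.1, 0,0,0,0,0,0,0.1, 0,0,0,0,0,0,0.1]'
python3 -m pendant '[0,0,0,0,0,0.15,0.1, 0,0,0,0,0,0.5,0.1, 0,0,0,0,0,1,0.1, 0,0,0,0,0,1,0.1]'
python3 -m pendant '[0,0,0,-0.458,-0.875,0,0.6, 0,0,0,-0.458,-0.875,0,0.6, 0,0,0,-0.458,-0.875,0,0.6]'
python3 -m pendant '[0,0,0,-0.458,-0.875,0,0.6, 0,0,0,-0.458,-0.875,0,0.6, 0,0,0,-0.458,-0.875,0,0.6]'
python3 -m pendant '[0,0,0,-0.458,-0.875,0,0.6, 0,0,0,-0.458,-0.875,0,0.6, 0,0,0,-0.458,-0.875,0,0.6, 0,0,0,-0.458,-0.875,0,0.6, 0,0,0,-0.458,-0.875,0,0.6]'
python3 - <<'E'
from seg import *
c=grab('wrist'); np.save('w6.npy',c[0]); t=grab('top'); s=grab('side')
h=cv2.cvtColor(c[0],cv2.COLOR_RGB2HSV)
m=(h[:,:,0]>125)&(h[:,:,0]<170)&(h[:,:,1]>40)
print(pca(c,m,.04)); st=robot.state(); print(st['tool_pos'],st['tcp_rot'])
q=proj(s,[.601,.131,.02]).astype(int)
a=cv2.resize(c[0][100:300,120:400],(750,536)); 
a[:200,:250]=cv2.resize(t[0][140:180,145:195],(250,200)); a[:200,500:]=cv2.resize(s[0][q[1]-20:q[1]+20,q[0]-25:q[0]+25],(250,200))
save('w6.png',a,1)
E
```

```text
time: 15.05
tool_pos: [0.6023, 0.1311, 0.0365]
tcp_rot: [-0.301, 0.954, 0.0, -0.0]
contact_force: [-0.1, -0.0, -0.9]
gripper_width: 0.0469
grip_force: 0.0
time: 15.45
tool_pos: [0.6057, 0.1314, 0.163]
tcp_rot: [-0.301, 0.954, -0.001, 0.005]
contact_force: [1.8, 0.1, 0.3]
gripper_width: 0.0468
grip_force: 0.0
time: 15.75
tool_pos: [0.5453, 0.0236, 0.1563]
tcp_rot: [-0.3, 0.954, -0.0, -0.001]
contact_force: [0.2, 0.1, 0.4]
gripper_width: 0.0682
grip_force: 0.0
time: 16.05
tool_pos: [0.4904, -0.0815, 0.1564]
tcp_rot: [-0.299, 0.954, 0.0, -0.001]
contact_force: [0.1, 0.3, -0.6]
gripper_width: 0.0684
grip_force: 0.0
time: 16.55
tool_pos: [0.4375, -0.1839, 0.1566]
tcp_rot: [-0.3, 0.954, 0.0, 0.0]
contact_force: [0.6, -0.2, -0.2]
gripper_width: 0.0686
grip_force: 0.0
(array([261.1, 193.2]), np.int32(1742), array([ 0.4355, -0.184 ]), 'mid', array([ 0.4357, -0.1839]), 'ext(min,maj)', array([0.0346, 0.0366]), 'majang', np.float64(35.3))
[ 0.43806837 -0.1829333   0.15666958] [-3.01547969e-01  9.53450970e-01  2.65475737e-04 -1.24178392e-05]
```

View pics/w6.png

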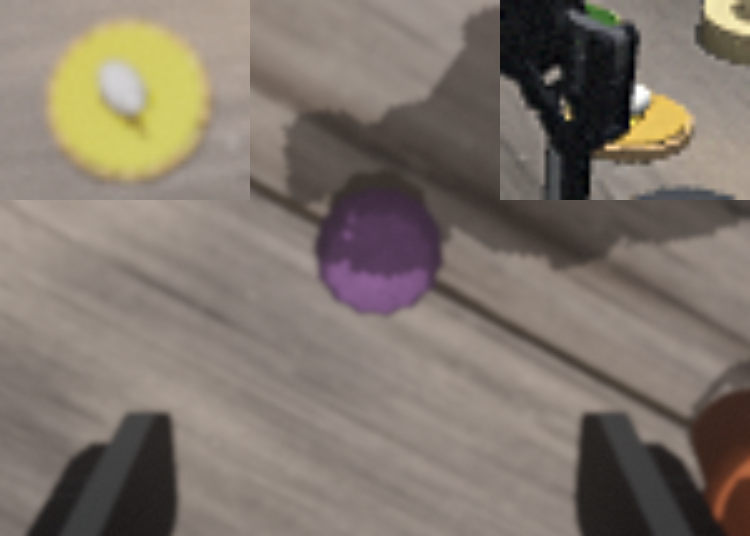

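The gull is on yellow, near centre, in the top-left inset. The cap is at (378,250), midway between the fingers. Next I'll find the direction of the branch from two views.

```bash
python3 - <<'E'
from seg import *
import pickle
K,e,Rm=pickle.load(open('w1.pkl','rb')); w=(0,K,e,Rm,0); s=grab('side')
for z in (.01,.02,.025,.03): print(z,(onz(w,502/1.5,153/1.5,z)[:2]-[.438,-.183]).round(4),(onz(s,277/5+200,146/5+200,z)[:2]-[.438,-.183]).round(4))
im=np.load('w1.npy'); hsv=cv2.cvtColor(im,cv2.COLOR_RGB2HSV)
print(im[94:110:2,326:350:3].tolist())
E
```

```text
0.01 [ 0.0193 -0.0004] [0.0227 0.0074]
0.02 [ 0.0199 -0.0025] [ 0.0188 -0.0067]
0.025 [ 0.0202 -0.0036] [ 0.0168 -0.0138]
0.03 [ 0.0205 -0.0047] [ 0.0148 -0.0209]
[[[70, 64, 59], [66, 60, 57], [58, 52, 48], [45, 36, 41], [49, 37, 49], [57, 41, 57], [65, 45, 68], [69, 49, 72]], [[75, 69, 65], [69, 62, 58], [63, 56, 53], [47, 38, 40], [46, 34, 44], [49, 34, 50], [64, 44, 67], [71, 49, 73]], [[79, 72, 68], [76, 70, 65], [67, 60, 56], [58, 51, 46], [49, 39, 44], [49, 36, 49], [60, 44, 63], [69, 47, 71]], [[85, 79, 74], [80, 73, 67], [71, 64, 60], [70, 63, 55], [60, 51, 50], [46, 35, 46], [52, 38, 53], [60, 42, 61]], [[92, 84, 80], [88, 80, 75], [67, 61, 55], [69, 60, 51], [70, 63, 57], [51, 42, 47], [48, 35, 46], [49, 36, 51]], [[91, 83, 78], [93, 84, 78], [81, 73, 68], [67, 60, 53], [76, 70, 64], [71, 64, 61], [50, 41, 46], [46, 35, 46]], [[84, 76, 71], [90, 82, 78], [90, 82, 77], [87, 80, 74], [87, 80, 73], [81, 74, 69], [71, 65, 61], [59, 52, 53]], [[79, 72, 68], [84, 77, 72], [88, 81, 76], [92, 85, 80], [92, 84, 78], [87, 79, 74], [82, 75, 71], [77, 70, 66]]]
```

```bash
python3 -m pendant '[0,0,-0.248,0,0,0,0.6, 0,0,-0.248,0,0,0,0.6, 0,0,-0.248,0,0,0,0.6, 0,0,-0.248,0,0,-0.1,0.6, 0,0,-0.248,0,0,-0.3,0.6, 0,0,-0.248,0,0,-0.5,0.6, 0,0,-0.248,0,0,-0.8,0.6, 0,0,-0.248,0,0,-0.95,0.6, 0,0,-0.248,0,0,-0.95,0.6]'
python3 -m pendant '[0,0,0,0,0,0,-1, 0,0,0,0,0,0,-1, 0,0,0,0,0,0,-1, 0,0,0,0,0,0,-1, 0,0,0,0,0,0,-1, 0,0,0,0,0,0,-1]'
python3 -m pendant '[0,0,0,0,0,0.1,-1, 0,0,0,0,0,0.25,-1, 0,0,0,0,0,0.5,-1, 0,0,0,0,0,0.8,-1, 0,0,0,0,0,1,-1, 0,0,0,0,0,1,-1]'
python3 - <<'E'
from h import *
c=grab('wrist'); s=grab('side')
p=proj(s,robot.state()['tool_pos']).astype(int); print(p)
q=s[0][p[1]-30:p[1]+50,p[0]-60:p[0]+60]
save('w7.png',np.vstack([cv2.resize(c[0][180:384,140:392],(600,300)),cv2.resize(q,(600,290))]),1)
E
```

```text
time: 17.65
tool_pos: [0.436, -0.1817, 0.0403]
tcp_rot: [0.083, 0.997, 0.001, -0.002]
contact_force: [-0.6, 0.6, 0.7]
gripper_width: 0.0688
grip_force: 0.0
time: 18.25
tool_pos: [0.4389, -0.1844, 0.0446]
tcp_rot: [0.084, 0.996, -0.0, 0.002]
contact_force: [-0.1, 1.4, 6.7]
gripper_width: 0.0337
grip_force: 59.5
time: 18.85
tool_pos: [0.4401, -0.1855, 0.1673]
tcp_rot: [0.084, 0.996, -0.002, 0.004]
contact_force: [0.9, -0.2, -1.4]
gripper_width: 0.0338
grip_force: 60.0
[249 180]
```

View pics/w7.png

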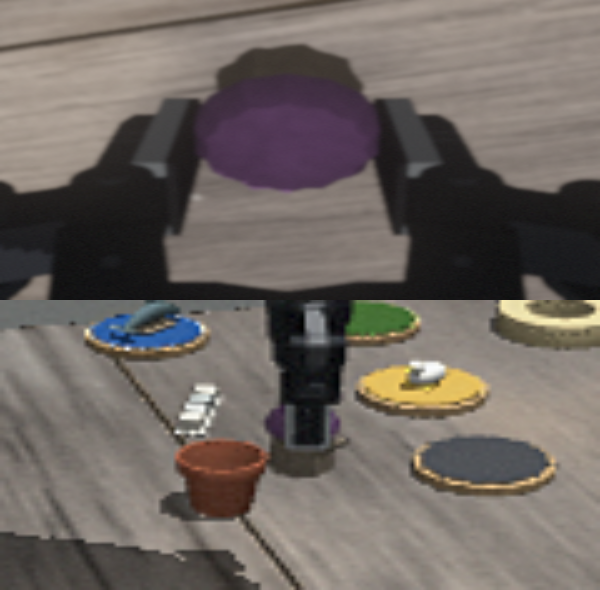

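The house is held upright by its cap, with the branch clear of the pads. Dolphin and gull are still standing on their discs. Now to green.

```bash
python3 -m pendant '[0,0,0,0.335,0.969,0,-1, 0,0,0,0.335,0.969,0,-1, 0,0,0,0.335,0.969,0,-1]'
python3 -m pendant '[0,0,0,0.335,0.969,0,-1, 0,0,0,0.335,0.969,0,-1, 0,0,0,0.335,0.969,0,-1]'
python3 -m pendant '[0,0,0,0.335,0.969,0,-1, 0,0,0,0.335,0.969,0,-1, 0,0,0,0.335,0.969,0,-1]'
python3 -m pendant '[0,0,0,0.335,0.969,0,-1, 0,0,0,0.335,0.969,0,-1, 0,0,0,0.335,0.969,0,-1, 0,0,0,0.335,0.969,0,-1]'
python3 -m pendant '[0,0,0,0,0,-0.3,-1, 0,0,0,0,0,-0.6,-1, 0,0,0,0,0,-0.75,-1, 0,0,0,0,0,-0.82,-1, 0,0,0,0,0,-0.85,-1, 0,0,0,0,0,-0.85,-1, 0,0,0,0,0,-0.85,-1]'
python3 -m pendant '[0,0,0,0,0,-0.015,-1, 0,0,0,0,0,-0.015,-1]'
python3 -m pendant '[0,0,0,0,0,-0.01,-1, 0,0,0,0,0,-0.01,-1]'
```

```text
time: 19.25
tool_pos: [0.4773, -0.0648, 0.1614]
tcp_rot: [0.083, 0.997, 0.001, -0.001]
contact_force: [-0.5, -0.1, 0.1]
gripper_width: 0.0338
grip_force: 60.0
time: 19.55
tool_pos: [0.5178, 0.0519, 0.1613]
tcp_rot: [0.083, 0.997, 0.0, -0.001]
contact_force: [0.4, -0.9, -0.1]
gripper_width: 0.0336
grip_force: 60.0
time: 19.85
tool_pos: [0.5582, 0.1683, 0.161]
tcp_rot: [0.083, 0.997, 0.0, -0.001]
contact_force: [-0.2, -0.9, 0.2]
gripper_width: 0.0338
grip_force: 60.1
time: 20.25
tool_pos: [0.5981, 0.2842, 0.1602]
tcp_rot: [0.082, 0.997, -0.0, -0.001]
contact_force: [-0.7, 0.5, 0.0]
gripper_width: 0.0338
grip_force: 60.1
time: 20.95
tool_pos: [0.5993, 0.2812, 0.0622]
tcp_rot: [0.084, 0.996, 0.0, 0.001]
contact_force: [0.3, -0.1, -0.2]
gripper_width: 0.0337
grip_force: 60.1
time: 21.15
tool_pos: [0.5989, 0.2813, 0.0598]
tcp_rot: [0.084, 0.996, 0.0, 0.001]
contact_force: [-0.1, 0.2, -1.3]
gripper_width: 0.0339
grip_force: 60.1
time: 21.35
tool_pos: [0.5985, 0.2812, 0.0579]
tcp_rot: [0.084, 0.996, 0.0, 0.0]
contact_force: [0.4, 0.3, -0.6]
gripper_width: 0.0339
grip_force: 60.1
```

```bash
python3 -m pendant '[0,0,0,0,0,-0.01,-1, 0,0,0,0,0,-0.01,-1]'
python3 -m pendant '[0,0,0,0,0,-0.008,-1, 0,0,0,0,0,-0.008,-1]'
```

```text
time: 21.55
tool_pos: [0.5986, 0.2813, 0.0567]
tcp_rot: [0.084, 0.996, 0.0, 0.0]
contact_force: [0.3, 0.1, 0.1]
gripper_width: 0.034
grip_force: 60.1
time: 21.75
tool_pos: [0.5986, 0.2813, 0.0566]
tcp_rot: [0.084, 0.996, 0.0, 0.0]
contact_force: [-0.8, -0.9, 5.6]
gripper_width: 0.0339
grip_force: 60.5
```

```bash
python3 -m pendant '[0,0,0,0,0,0,0.3, 0,0,0,0,0,0,0.3, 0,0,0,0,0,0,0.3, 0,0,0,0,0,0,0.3]'
python3 -m pendant '[0,0,0,0,0,0.15,0.3, 0,0,0,0,0,0.5,0.3, 0,0,0,0,0,1,0.3, 0,0,0,0,0,1,0.3]'
python3 -m pendant '[0,0,0,-0.282,-0.987,0,0.6, 0,0,0,-0.282,-0.987,0,0.6, 0,0,0,-0.282,-0.987,0,0.6]'
python3 -m pendant '[0,0,0,-0.282,-0.987,0,0.6, 0,0,0,-0.282,-0.987,0,0.6, 0,0,0,-0.282,-0.987,0,0.6]'
python3 -m pendant '[0,0,0,-0.282,-0.987,0,0.6, 0,0,0,-0.282,-0.987,0,0.6, 0,0,0,-0.282,-0.987,0,0.6]'
python3 -m pendant '[0,0,0,-0.282,-0.987,0,0.6, 0,0,0,-0.282,-0.987,0,0.6, 0,0,0,-0.282,-0.987,0,0.6]'
python3 -m pendant '[0,0,0,-0.282,-0.987,0,0.6, 0,0,0,-0.282,-0.987,0,0.6, 0,0,0,-0.282,-0.987,0,0.6, 0,0,0,-0.282,-0.987,0,0.6, 0,0,0,-0.282,-0.987,0,0.6]'
python3 - <<'E'
from seg import *
c=grab('wrist'); np.save('w8.npy',c[0]); t=grab('top')
h=cv2.cvtColor(t[0],cv2.COLOR_RGB2HSV)
print('cap',pca(t,win((h[:,:,0]>125)&(h[:,:,0]<170)&(h[:,:,1]>50),113,160,25),.052))
for z in (0.0,.012,.024): print('foot by top crop',onz(t,450/5.9+265,485/5.9+140,z)[:2])
print('lantern',onz(t,470/5.9+265,470/5.9+140,.062)[:2])
print(robot.state()['tool_pos'])
save('w8.png',c[0])
E
```

```text
time: 22.15
tool_pos: [0.5983, 0.2811, 0.0554]
tcp_rot: [0.084, 0.996, -0.0, -0.0]
contact_force: [-0.2, 0.1, 0.8]
gripper_width: 0.0554
grip_force: 0.0
time: 22.55
tool_pos: [0.6014, 0.2821, 0.1824]
tcp_rot: [0.084, 0.996, 0.002, 0.005]
contact_force: [1.0, 0.9, 0.8]
gripper_width: 0.0556
grip_force: 0.0
time: 22.85
tool_pos: [0.5631, 0.16, 0.1754]
tcp_rot: [0.085, 0.996, -0.001, -0.001]
contact_force: [1.0, 1.2, 0.1]
gripper_width: 0.0681
grip_force: 0.0
time: 23.15
tool_pos: [0.5293, 0.0414, 0.1753]
tcp_rot: [0.085, 0.996, -0.0, -0.0]
contact_force: [0.7, -0.6, -0.9]
gripper_width: 0.0681
grip_force: 0.0
time: 23.45
tool_pos: [0.4957, -0.0771, 0.1754]
tcp_rot: [0.085, 0.996, -0.0, -0.0]
contact_force: [0.3, 0.5, -0.4]
gripper_width: 0.068
grip_force: 0.0
time: 23.75
tool_pos: [0.4621, -0.1958, 0.1755]
tcp_rot: [0.085, 0.996, -0.001, 0.0]
contact_force: [0.5, 1.1, 0.3]
gripper_width: 0.0685
grip_force: 0.0
time: 24.25
tool_pos: [0.4288, -0.311, 0.1752]
tcp_rot: [0.085, 0.996, 0.001, -0.0]
contact_force: [0.3, 0.0, 0.1]
gripper_width: 0.0684
grip_force: 0.0
cap (array([109.8, 157.2]), np.int32(129), array([0.597 , 0.2794]), 'mid', array([0.597 , 0.2795]), 'ext(min,maj)', array([0.0307, 0.0338]), 'majang', np.float64(46.2))
foot by top crop [ 0.43608424 -0.32370783]
foot by top crop [ 0.43476078 -0.32124777]
foot by top crop [ 0.43343733 -0.31878771]
lantern [ 0.43570278 -0.31973981]
[ 0.42926036 -0.30989354  0.17539649]
```

View pics/w8.png

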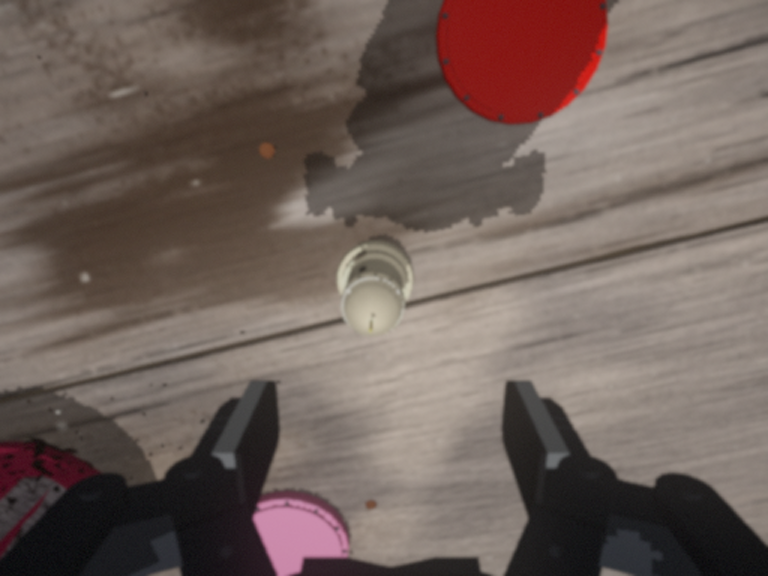

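The lighthouse is upright, with its foot centre at about (375,277), gallery at (376,292) and lantern at (373,304). It lies slightly left of mid-gripper.

```bash
python3 - <<'E'
from seg import *
c=grab('wrist'); im=c[0]; h=cv2.cvtColor(im,cv2.COLOR_RGB2HSV)
print('lantern',onz(c,373/1.5,304/1.5,.062)[:2],'foot',onz(c,375/1.5,277/1.5,.02)[:2],'width',np.linalg.norm(onz(c,337/1.5,277/1.5,.01)-onz(c,413/1.5,277/1.5,.01)))
print(robot.state()['tool_pos'])
E
```

```text
lantern [ 0.43233368 -0.31952376] foot [ 0.43151808 -0.31950435] width 0.045288761479307736
[ 0.42945187 -0.30973847  0.1755206 ]
```

```bash
python3 -m pendant '[0,0,0,0.025,-0.08,-0.2,0.6, 0,0,0,0.025,-0.08,-0.5,0.6, 0,0,0,0.025,-0.08,-0.8,0.6, 0,0,0,0.025,-0.08,-1,0.6, 0,0,0,0.025,-0.08,-1,0.6]'
python3 -m pendant '[0,0,0,0,0,-0.067,0.6, 0,0,0,0,0,-0.067,0.6, 0,0,0,0,0,-0.067,-1, 0,0,0,0,0,-0.067,-1, 0,0,0,0,0,-0.067,-1, 0,0,0,0,0,-0.067,-1, 0,0,0,0,0,-0.067,-1, 0,0,0,0,0,-0.067,-1]'
python3 -m pendant '[0,0,0,0,0,0.1,-1, 0,0,0,0,0,0.25,-1, 0,0,0,0,0,0.5,-1, 0,0,0,0,0,0.8,-1, 0,0,0,0,0,1,-1, 0,0,0,0,0,1,-1]'
python3 - <<'E'
from seg import *
c=grab('wrist'); np.save('w9.npy',c[0]); s=grab('side')
st=robot.state(); print(st['tool_pos'],st['contact_force'],st['gripper_width'])
p=proj(s,st['tool_pos']).astype(int); print(p)
q=s[0][p[1]-30:p[1]+50,p[0]-60:p[0]+60]; np.save('s9.npy',q)
h=cv2.cvtColor(q,cv2.COLOR_RGB2HSV); m=(h[:,:,2]>110)&(h[:,:,1]<70)
# lighthouse axis: median column per row below the gripper
for r in range(0,80,4): 
    x=np.flatnonzero((q[r].astype(int).sum(1)>330)&(np.abs(np.arange(120)-60)<22)); print(r,len(x),x.mean().round(1) if len(x) else '')
E
```

```text
time: 24.9
tool_pos: [0.4306, -0.3172, 0.0524]
tcp_rot: [0.083, 0.997, 0.002, -0.003]
contact_force: [-0.6, 0.1, 0.3]
gripper_width: 0.0686
grip_force: 0.0
time: 25.7
tool_pos: [0.4329, -0.3214, 0.0491]
tcp_rot: [0.084, 0.996, -0.001, 0.001]
contact_force: [-0.3, 0.7, 5.9]
gripper_width: 0.0277
grip_force: 58.6
time: 26.3
tool_pos: [0.4341, -0.3225, 0.1726]
tcp_rot: [0.084, 0.996, -0.003, 0.003]
contact_force: [-0.1, -0.5, -0.4]
gripper_width: 0.028
grip_force: 59.1
[ 0.43249911 -0.32088995  0.1685756 ] [-0.27624562 -0.50824085 -0.13528656] 0.027341451260748547
[261 207]
0 23 57.8
4 19 53.0
8 25 61.0
12 14 47.9
16 12 46.7
20 16 50.6
24 19 52.7
28 29 58.8
32 32 59.7
36 31 59.0
40 30 60.9
44 33 61.4
48 29 61.6
52 35 61.0
56 41 60.5
60 38 62.0
64 38 60.9
68 39 61.0
72 35 63.1
76 33 63.7
```

```bash
python3 -m pendant '[0,0,0,0.463,0.862,0,-1, 0,0,0,0.463,0.862,0,-1, 0,0,0,0.463,0.862,0,-1]'
python3 -m pendant '[0,0,0,0.463,0.862,0,-1, 0,0,0,0.463,0.862,0,-1, 0,0,0,0.463,0.862,0,-1]'
python3 -m pendant '[0,0,0,0.463,0.862,0,-1, 0,0,0,0.463,0.862,0,-1, 0,0,0,0.463,0.862,0,-1, 0,0,0,0.463,0.862,0,-1]'
python3 -m pendant '[0,0,0,0,0,-0.3,-1, 0,0,0,0,0,-0.6,-1, 0,0,0,0,0,-0.75,-1, 0,0,0,0,0,-0.82,-1, 0,0,0,0,0,-0.85,-1, 0,0,0,0,0,-0.85,-1, 0,0,0,0,0,-0.85,-1]'
python3 -m pendant '[0,0,0,0,0,-0.015,-1, 0,0,0,0,0,-0.015,-1]'
python3 -m pendant '[0,0,0,0,0,-0.01,-1, 0,0,0,0,0,-0.01,-1]'
python3 - <<'E'
from h import *
c=grab('wrist'); np.save('w10.npy',c[0]); s=grab('side')
st=robot.state()
p=proj(s,st['tool_pos']).astype(int)
q=s[0][max(0,p[1]-30):p[1]+40,p[0]-60:p[0]+60]; np.save('s10.npy',q)
for r in range(24,70,3): print(r,''.join('#' if v>330 else '+' if v>220 else '.' for v in q[r,30:90].astype(int).sum(1)))
E
```

```text
time: 26.7
tool_pos: [0.4878, -0.2134, 0.166]
tcp_rot: [0.083, 0.997, 0.001, -0.001]
contact_force: [0.3, -0.9, 0.0]
gripper_width: 0.0278
grip_force: 59.3
time: 27.0
tool_pos: [0.5436, -0.1098, 0.166]
tcp_rot: [0.082, 0.997, 0.001, -0.001]
contact_force: [0.2, -0.1, 0.2]
gripper_width: 0.0278
grip_force: 59.3
time: 27.4
tool_pos: [0.5988, -0.0078, 0.1659]
tcp_rot: [0.082, 0.997, 0.0, -0.001]
contact_force: [-0.2, -0.6, -1.1]
gripper_width: 0.0275
grip_force: 59.4
time: 28.1
tool_pos: [0.5997, -0.0108, 0.0669]
tcp_rot: [0.084, 0.996, -0.0, 0.001]
contact_force: [0.1, 0.0, 0.2]
gripper_width: 0.0283
grip_force: 59.4
time: 28.3
tool_pos: [0.5994, -0.0104, 0.0645]
tcp_rot: [0.084, 0.996, -0.0, 0.001]
contact_force: [0.3, -0.1, -0.4]
gripper_width: 0.0284
grip_force: 59.4
time: 28.5
tool_pos: [0.599, -0.0102, 0.0627]
tcp_rot: [0.084, 0.996, 0.0, 0.0]
contact_force: [0.3, -0.7, -0.5]
gripper_width: 0.0275
grip_force: 59.4
24 ##############++++++.######............#################+...
27 ####.#+####################............#####################
30 #####+...+###++########+.#++.+......##
[... 154 characters left out ...]
........................++#..+++++##########################
42 ................++......++.+++++++#####+####################
45 ................+.......++####++#+#####+++##################
48 ................+.............+##+#..+++++##################
51 ....................+.+.........+++...####.+################
54 ##################+#.......++.....++..+++###################
57 ###################.........################################
60 ############################################################
63 ############################################################
66 ############################################################
69 ############################################################
```

```bash
python3 -m pendant '[0,0,0,0,0,-0.01,-1, 0,0,0,0,0,-0.01,-1]'
python3 -m pendant '[0,0,0,0,0,-0.01,-1, 0,0,0,0,0,-0.01,-1]'
python3 -m pendant '[0,0,0,0,0,-0.007,-1, 0,0,0,0,0,-0.007,-1]'
```

```text
time: 28.8
tool_pos: [0.5989, -0.0103, 0.0613]
tcp_rot: [0.084, 0.996, 0.0, -0.0]
contact_force: [0.1, -0.3, -0.1]
gripper_width: 0.0283
grip_force: 59.4
time: 29.0
tool_pos: [0.599, -0.0102, 0.0612]
tcp_rot: [0.084, 0.996, 0.0, 0.0]
contact_force: [-3.2, -0.5, 6.0]
gripper_width: 0.0276
grip_force: 60.0
time: 29.2
tool_pos: [0.599, -0.0102, 0.0612]
tcp_rot: [0.084, 0.996, -0.0, 0.0]
contact_force: [-4.2, 0.7, 11.3]
gripper_width: 0.0277
grip_force: 60.3
```

```bash
python3 -m pendant '[0,0,0,0,0,0,0.3, 0,0,0,0,0,0,0.3, 0,0,0,0,0,0,0.3, 0,0,0,0,0,0,0.3]'
python3 -m pendant '[0,0,0,0,0,0.15,0.3, 0,0,0,0,0,0.5,0.3, 0,0,0,0,0,1,0.3, 0,0,0,0,0,1,0.3]'
python3 -m pendant '[0,0,0,-0.3,-1,0.3,0.3, 0,0,0,-0.3,-1,0.3,0.3, 0,0,0,-0.3,-1,0.3,0.3, 0,0,0,-0.3,-1,0.3,0.3]'
python3 -m pendant '[0,0,0,-0.8,-1,0.3,0.3, 0,0,0,-0.8,-1,0.3,0.3, 0,0,0,-0.8,-1,0.3,0.3, 0,0,0,-0.8,-1,0.3,0.3, 0,0,0,-0.8,-1,0.3,0.3]'
python3 - <<'E'
from seg import *
t=grab('top'); s=grab('side')
a=cv2.resize(t[0][130:245,80:245],None,fx=4.8,fy=3.0,interpolation=cv2.INTER_CUBIC) if 0 else cv2.resize(t[0][135:240,85:240],None,fx=3.2,fy=3.2,interpolation=cv2.INTER_CUBIC)
b=cv2.resize(s[0][135:215,195:315],None,fx=3.2,fy=3.2,interpolation=cv2.INTER_CUBIC)
w=max(a.shape[1],b.shape[1]); f=lambda x:cv2.copyMakeBorder(x,0,0,0,w-x.shape[1],cv2.BORDER_CONSTANT)
save('final.png',np.vstack([f(a),f(b)])[:600],1)
h=cv2.cvtColor(t[0],cv2.COLOR_RGB2HSV); S=h[:,:,1].astype(int);H=h[:,:,0]
print('pot',pca(t,win((S>110)&((H<14)|(H>170)),231,224,16),.048))
g=t[0].astype(int); bg=cv2.medianBlur(t[0],61).astype(int); print('paver',pca(t,win(np.abs(g-bg).sum(2)>60,172,217,18),.014))
E
```

```text
time: 29.6
tool_pos: [0.5988, -0.0103, 0.0591]
tcp_rot: [0.084, 0.996, 0.0, -0.0]
contact_force: [0.4, 0.5, 0.3]
gripper_width: 0.0556
grip_force: 0.0
time: 30.0
tool_pos: [0.602, -0.0107, 0.1855]
tcp_rot: [0.084, 0.996, -0.0, 0.005]
contact_force: [0.4, 0.2, -1.4]
gripper_width: 0.0553
grip_force: 0.0
time: 30.4
tool_pos: [0.5628, -0.1339, 0.2165]
tcp_rot: [0.086, 0.996, -0.001, 0.001]
contact_force: [-0.5, 0.1, 0.2]
gripper_width: 0.0555
grip_force: 0.0
time: 30.9
tool_pos: [0.4666, -0.251, 0.2513]
tcp_rot: [0.085, 0.996, 0.0, 0.0]
contact_force: [0.1, -0.2, -0.3]
gripper_width: 0.0553
grip_force: 0.0
pot (array([231. , 222.5]), np.int32(292), array([ 0.4293, -0.0332]), 'mid', array([ 0.4295, -0.0331]), 'ext(min,maj)', array([0.0478, 0.0504]), 'majang', np.float64(169.5))
paver (array([172.2, 216.3]), np.int32(206), array([0.4489, 0.1209]), 'mid', array([0.4491, 0.1203]), 'ext(min,maj)', array([0.0212, 0.0784]), 'majang', np.float64(68.8))
```

View pics/final.png

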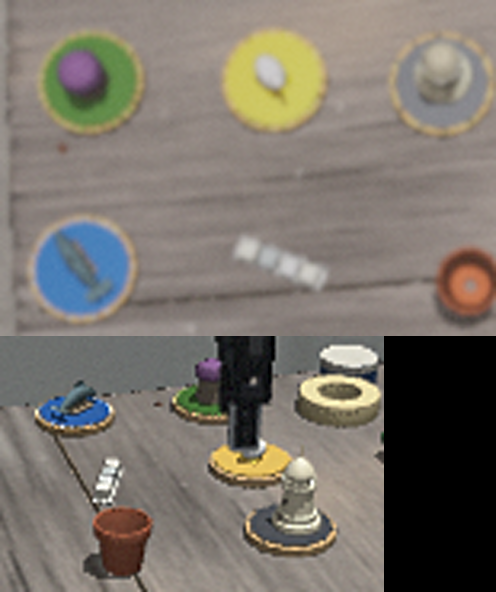

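Everything stands upright and the pot and pavers have not moved. Pot and paver positions measure the same as before. I'll measure the lighthouse's offset on grey numerically from both views.

```bash
python3 - <<'E'
from seg import *
t=grab('top'); s=grab('side')
print('proj stand ctr',proj(s,[.5995,-.0093,.012]),proj(t,[.5995,-.0093,.012]))
for n,c,(u,v),hw,hh in (('side',s,(288,298),20,0),):
    im=c[0].astype(int)
    for r in range(168,206):
        print(r,''.join(('c' if p.sum()>420 and p[0]-p[2]<45 else 'w' if p[0]-p[2]>=40 else '.' if p.sum()<250 else '-') for p in im[r,266:306]))
im=t[0].astype(int)
for r in range(142,180): print(r,''.join(('c' if p.sum()>430 and p[0]-p[2]>14 else 'w' if p[0]-p[2]>=35 else '.' if p[2]>=p[0]-8 else '-') for p in im[r,200:246]))
E
```

```text
proj stand ctr [285.83426273 193.12240632] [222.63035569 160.34755067]
168 .-........ccwcc-cc-cc-cc--c--------cc---
169 w-........ccwwwwcccccc---c-cc--c-c---c--
170 w---------ccwwwwwcccccc----ccc----c--ccc
171 wwwww--ccc-wwwwwwwwcccc-cccccc----c---cc
172 wwwww-----.wwwwwwwwwcc-cccccccccc-cc-ccc
173 wwwwwwwwwwwwwwwwwwwwwcccccccccccc--ccccc
174 wwwwwwwwwwwwwwwwwwwwcccccccccccccc---ccc
175 wwwwwwwwwwwwwwwwwwwccccccccccccccccccccc
176 wwwwwwwwwwwwwwwwww-ccccccccccccccccccccc
177 wwwwwwwwwwwwwwwww--ccccccccccccccccccccc
178 wwwwwwwwwwwwww.wwc-ccccccccccccccccccccc
179 .w.wwwwwwwwwwwwwwc---cccc--ccccccccccccc
180 .................--c-----.cccccccccccccc
181 ......ww.....-.------c--c-cccccccccccccc
182 cccc-.-..-..-cccc-c------cc-cccccccccccc
183 -c---cccccccccccc----c-cc---cccccccccccc
184 ----ccccccc---ccc----------ccccccccccccc
185 -------cccc---ccc----------ccccccccccccc
186 ---c----ccccc--cc..--------ccccccccccccc
187 ----cc--ccccc----..-----cc-ccccccccccccc
188 ----cccc--c--..------------ccccccccccccc
189 -----ccc--.....------------c-ccccccccccc
190 ------cww-.-..-..-------c-cc---cccc
[... 1918 characters left out ...]
c-........---------........cccccccccc
167 -------wccc........................cccw-cccccc
168 c-------wc--......................-ccc------cc
169 ---------ww--.....................cccw--------
170 c-cc--c---wccc...................cccw---------
171 ccccccc---wcccc.................-ccw----------
172 cc---------wcccc..............--wcww----------
173 ------------wcccc--........-cccwww------------
174 -------------wccccccc----ccccccww-------------
175 --------------wwwwccccwwwcccccww---------c-ccc
176 -----------------wwwcwwwwwwwww-----cc---c-----
177 --------------------wwwwwww-------------------
178 ----------------------------------------------
179 ----------------------------------------------
```

The lighthouse is about 5–7 mm off the grey stand's centre, well inside the 15 mm limit. Handing in.

```bash
python3 -c "
from plant import robot
print(robot.hand_in())"
```

```text
the job is handed in; nothing more can be done
None
```

All four ornaments stand upright on their stands by the last camera check, the furthest (the lighthouse) about 5–7 mm off centre; the pot and pavers did not move, and the job is handed in at about 31 s (no verdict was shown).

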